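Stroke the touch dimmer from green to red

TASK

Try out the touch dimmer on the blue mat with one light, unbroken stroke: set the closed fingertips on the copper ridge next to the green lamp, draw them along the curved bar over every ridge without lifting or pressing hard, and finish still resting lightly on the ridge next to the red lamp. The program ends while holding that touch. Nothing is to be picked up; leave the lamps and the tools around the panel alone.

Things in the scene. Friction and masses are not known exactly. Their poses are not given: they have to be found in the camera images.
- panel: Grey panel fixed on the bench mat, 150 (x) by 360 (y) by 8 mm. Origin: centre of its underside, on the 2 mm mat; z up. On it floats a curved black touch bar, 30 mm wide, flat top 30 mm above the panel's underside, along an arc of radius 220 mm about panel point x = -204 mm, y = 0 (it bows to +x), 290 mm long. Five copper ridges cross it, 60 mm apart along the arc. Nothing stands higher on the panel.
- bar (a joint): How far the whole touch bar is pressed down, in m: 0 at rest, stop at 0.012. The bar floats on soft springs, stays level wherever it is pressed, and rises again by itself: starting to move takes about 0.5 N, then 0.7 N for each mm (about 3 N at 4 mm).
- green_lamp: Small green lamp fixed on the panel, 18 mm across, 15.5 mm high, origin at the centre of its foot on the panel's face. It stands beyond one end of the touch bar, about 51 mm from the centre of the ridge there; which end changes. Its top is lower than the bar.
- red_lamp: The same, red, beyond the other end of the touch bar.
- pad1: Copper ridge 1 of 5, counted along the panel's y from its -y end: a round-topped rib, 24 mm long across the bar, about 8 mm wide along it, standing 1.5 mm proud of the bar's face. Origin: the middle of its crest; it moves down with the bar. Its x axis runs across the bar at -31.3 degrees to the panel's x. The bar runs on 26 mm beyond the first and last ridge.
- pad2: Copper ridge 2 of 5, counted along the panel's y from its -y end: a round-topped rib, 24 mm long across the bar, about 8 mm wide along it, standing 1.5 mm proud of the bar's face. Origin: the middle of its crest; it moves down with the bar. Its x axis runs across the bar at -15.6 degrees to the panel's x. The bar runs on 26 mm beyond the first and last ridge.
- pad3: Copper ridge 3 of 5, counted along the panel's y from its -y end: a round-topped rib, 24 mm long across the bar, about 8 mm wide along it, standing 1.5 mm proud of the bar's face. Origin: the middle of its crest; it moves down with the bar. Its x axis runs across the bar, along the panel's x. The bar runs on 26 mm beyond the first and last ridge.
- pad4: Copper ridge 4 of 5, counted along the panel's y from its -y end: a round-topped rib, 24 mm long across the bar, about 8 mm wide along it, standing 1.5 mm proud of the bar's face. Origin: the middle of its crest; it moves down with the bar. Its x axis runs across the bar at 15.6 degrees to the panel's x. The bar runs on 26 mm beyond the first and last ridge.
- pad5: Copper ridge 5 of 5, counted along the panel's y from its -y end: a round-topped rib, 24 mm long across the bar, about 8 mm wide along it, standing 1.5 mm proud of the bar's face. Origin: the middle of its crest; it moves down with the bar. Its x axis runs across the bar at 31.3 degrees to the panel's x. The bar runs on 26 mm beyond the first and last ridge.
- spool: Loose blue spool of red wire standing on end, 52 mm across, 36 mm high, 120 g; origin at the centre of its underside. To be left alone.
- tin: Loose brass tip-cleaner tin, 60 mm across, 46 mm high, 150 g; origin at the centre of its underside. To be left alone.
- screwdriver: Loose orange screwdriver, 160 mm long, lying along its x axis beyond the panel; origin below its middle. To be left alone.
- meter: Loose grey multimeter lying on its back beyond the panel, 150 by 75 by 34 mm high (its black dial to 42 mm); origin at the centre of its underside. To be left alone.

How it is judged (in metres and radians):
On the way, in this order (a step that is already met when the one before it is completed fails the run):
1. the fingers touch the copper ridge next to the green lamp (((horizontal distance between green_lamp and pad1 below 0.075 m and contact force between pad1 and the fingers above 0.3 N) or (horizontal distance between green_lamp and pad5 below 0.075 m and contact force between pad5 and the fingers above 0.3 N))), for 0.05 s.
2. the fingers touch the second ridge (((horizontal distance between green_lamp and pad1 below 0.075 m and contact force between pad2 and the fingers above 0.3 N) or (horizontal distance between green_lamp and pad5 below 0.075 m and contact force between pad4 and the fingers above 0.3 N))), for 0.05 s.
3. the fingers touch the middle ridge (((horizontal distance between green_lamp and pad1 below 0.075 m and contact force between pad3 and the fingers above 0.3 N) or (horizontal distance between green_lamp and pad5 below 0.075 m and contact force between pad3 and the fingers above 0.3 N))), for 0.05 s.
4. the fingers touch the fourth ridge (((horizontal distance between green_lamp and pad1 below 0.075 m and contact force between pad4 and the fingers above 0.3 N) or (horizontal distance between green_lamp and pad5 below 0.075 m and contact force between pad2 and the fingers above 0.3 N))), for 0.05 s.
5. the fingers touch the copper ridge next to the red lamp (((horizontal distance between green_lamp and pad1 below 0.075 m and contact force between pad5 and the fingers above 0.3 N) or (horizontal distance between green_lamp and pad5 below 0.075 m and contact force between pad1 and the fingers above 0.3 N))), for 0.05 s.
At the end, for the whole second after the job is handed in: The fingers rest on the copper ridge next to the red lamp with at least 0.3 N, the bar 0.6 to 9.5 mm down, and spool, tin, screwdriver and multimeter are within 12 mm of where they were (((horizontal distance between green_lamp and pad1 below 0.075 m and contact force between pad5 and the fingers above 0.3 N) or (horizontal distance between green_lamp and pad5 below 0.075 m and contact force between pad1 and the fingers above 0.3 N)) and value of joint bar between 0.0006 and 0.0095 m and distance of each of spool, tin, screwdriver, meter from where it was at the start of the episode below 0.012 m); the arm keeps its last pose, push and grip.
It fails at once if the fingers come off the touch bar part-way along the row, or come down on it there (grasp point low over the middle 170 mm of the row while the bar is not pressed) (value of joint bar below 0.0004 m and x of the grasp point in the frame of panel between -0.045 and 0.045 m and y of the grasp point in the frame of panel between -0.085 and 0.085 m and z of the grasp point in the frame of panel between 0 and 0.09 m).
It fails at once if the touch bar is pressed hard: more than 9.5 mm down, or over 18 N (value of joint bar above 0.0095 m or contact force between bar and the fingers above 18 N).
It fails at once if a lamp is touched with more than 2 N (contact force between any of green_lamp, red_lamp and anything else above 2 N).
It fails at once if the spool, tin, screwdriver or multimeter is moved or lifted by more than 12 mm (distance of any of spool, tin, screwdriver, meter from where it was at the start of the episode above 0.012 m).
It also fails if it takes over 43 s, if anything falls off the work surface, if the arm or the gripper's body presses on something with over 40 N, if the wrist force passes 120 N, or if a joint passes its speed limit or range.

ROBOT

A 6-joint arm with a two-finger parallel gripper is mounted at the origin on the work surface. World frame = base frame: x ahead of the robot, y to its left, z up, the work surface at z = 0. Lengths are in mm, angles in degrees, forces in N, time in s.
With the tool pointing down it reaches from about 350 to 850 mm from the base axis. Payload 8.1 kg.
Tool frame: the origin (TCP) lies at the very end of the fingers, on their centre line; the grasp point (between the pads) lies 19 mm behind it; z points along the fingers, y is the direction in which the jaws open and shut (so a half turn about z gives the same grasp; the last joint's range is limited). The gripper opens to 85 mm and grips with 20 to 120 N. Pads are 22 mm wide; open, the fingers measure 114 mm over their backs; the gripper's body (76 mm by 85 mm) begins 54 mm behind the grasp point. The pads swing forward as they close: fully open they stand 13 mm farther back than shut.
Start: joints at [72.17, 7.471, 85.268, -0, 87.261, -4.893], TCP at [134.309, 584.779, 231.292] pointing down, gripper open.
Joint ranges: [-169.43, 169.43], [-51.17, 129.36], [1.28, 143.12], [-76.62, 256.62], [0, 156.53], [-152.29, 152.29]. Speed limits (degrees/s): [136.94, 136.94, 159.86, 180, 180, 180].

INTERFACE

Orientations are given as [roll, pitch, yaw] about the fixed x, y, z axes, in that order (R = Rz(yaw) Ry(pitch) Rx(roll)).
In Python, from bench import r, eyes gives the robot as it stands. The module is installed in compiled form; this text tells all that it offers.
- The arm moves only by the tool play_rows, never from a script. Its argument "deltas" is a list of rows, each a list of 3 entries, a list of its own where there are three numbers: the shift along the tool's x, y, z in m, then the turn, a rotation vector about the tool's x, y, z in rad, then the closure, from 0 (fully open) to 1 (shut). A call has 1 to 8 rows; each row shifts and turns the pose as measured when the row begins, along the tool's axes as they then stand; what a row does not reach is not made up. A row lasts 1/8 s, in which the tool goes at most 62.5 mm and 10.7 degrees, less where a joint would pass 70% of its speed; a pose out of reach is approached as far as the arm can. A call with a gripper value outside its range is refused whole. The fingers move at their own pace and stop on an object; "force" is the grip in N (left out, the last holds). Time passes only in rows, so rows that do not move let the fingers close. It gives the time, the measured TCP pose, the force and the opening at its end, in the units of the state.
- r.sense(): the state, without advancing time (a new reading comes with each control period).
- eyes.snapshot(name): name is "scene" or "top" or "wrist"; returns the picture (384x512x3 uint8, red, green, blue); there is no depth.
- eyes.get_calibration(name): a dict with "mtx" (3x3 intrinsics, pixels), "D" ([k1, k2, p1, p2, k3] as OpenCV has them; the pictures are not rectified), "R" (3x3) and "t" (3): a world point X has camera coordinates R X + t; the wrist camera has in their place "T_tool_cam" (4x4, takes a point from camera to tool coordinates, whose origin is the TCP and whose axes are the flange's). Camera axes: x right, y down, z forward; pixel columns grow to the right and rows downward; lengths in mm; the calibration is good to about 2 mm. A picture is of the moment at which its call begins: read the wrist's pose just before it. get_calibration takes no time and is no camera call.
- r.hand_in(): hands the job in, once; it reports no verdict.
The state is a dict: "time": time; "joint_pos": joint angles; "qd": joint speeds; "joint_efforts": joint torques, N m; "tool_pos": TCP position; "tcp_rot": TCP orientation; "ft_force": force on the tool from outside, world axes, zero at the start; "wrist_torque": the same for the moment, N m; "finger_gap": finger opening in mm.
Only numpy, scipy, OpenCV 4.12 (cv2) and the standard library are available. Lean on these libraries where they do the work, as an engineer would, in place of code of your own. Each camera call takes 0.05 s, during which the arm holds its last target. There are 200 camera calls.

## Working session

There is one attempt and no reset: what is moved stays moved. The work goes in short steps, Python scripts to look and compute and a tool call to move; the robot and the scene stay as the last step left them, time stands still between calls to the robot, and variables do not carry over. Pictures are saved under pics/ and viewed, about 8 in all and at most 12, crops included, and the job is handed in when it is done.

Besides the shell and the picture viewer there is one more tool, called after "Call:" as name([rows], argument=value, ...), one row to a line, values as JSON. play_rows: Moves the arm, as the interface text tells. Its arguments: {"type":"object","properties":{"deltas":{"type":"array"},"force":{"type":"number"}},"required":["deltas"]}

```bash
mkdir -p pics && python3 - <<'E'
from bench import r, eyes
import cv2,numpy as np
np.set_printoptions(precision=3,suppress=True)
print(r.sense())
for n in ("top","scene"):
    im=eyes.snapshot(n); cv2.imwrite(f"pics/{n}.png",cv2.resize(im[:,:,::-1],(768,576),interpolation=cv2.INTER_CUBIC))
    cv2.imwrite(f"pics/{n}_raw.png",im[:,:,::-1])
    c=eyes.get_calibration(n); print(n,c)
E
```

```text
{'time': 0.0, 'joint_pos': array([72.172,  7.515, 85.33 , -0.003, 87.259, -4.894]), 'qd': array([-0.127, -0.069, -0.07 , -0.026,  0.059, -0.053]), 'joint_efforts': array([  0.001, -56.939, -50.056,  -0.   ,   0.015,   0.   ]), 'tool_pos': array([134.139, 584.261, 230.241]), 'tcp_rot': array([-179.896,   -0.006,  167.066]), 'ft_force': array([-0.476,  0.089,  0.539]), 'wrist_torque': array([ 0.001,  0.025, -0.022]), 'finger_gap': 85.55539467811417}
top {'mtx': array([[419.243,   0.   , 257.682],
       [  0.   , 419.243, 185.322],
       [  0.   ,   0.   ,   1.   ]]), 'D': array([-0.103,  0.   ,  0.   ,  0.   ,  0.   ]), 'R': array([[-0.015, -1.   ,  0.019],
       [-0.985,  0.012, -0.175],
       [ 0.175, -0.021, -0.984]]), 't': array([ 21.088, 586.263, 669.712])}
scene {'mtx': array([[463.006,   0.   , 263.973],
       [  0.   , 463.006, 185.678],
       [  0.   ,   0.   ,   1.   ]]), 'D': array([-0.168,  0.   ,  0.   ,  0.   ,  0.   ]), 'R': array([[-0.814,  0.581,  0.014],
       [ 0.402,  0.579, -0.709],
       [-0.42 , -0.572, -0.705]]), 't': array([ 480.493, -222.95 , 1144.315])}
```

View pics/top.png

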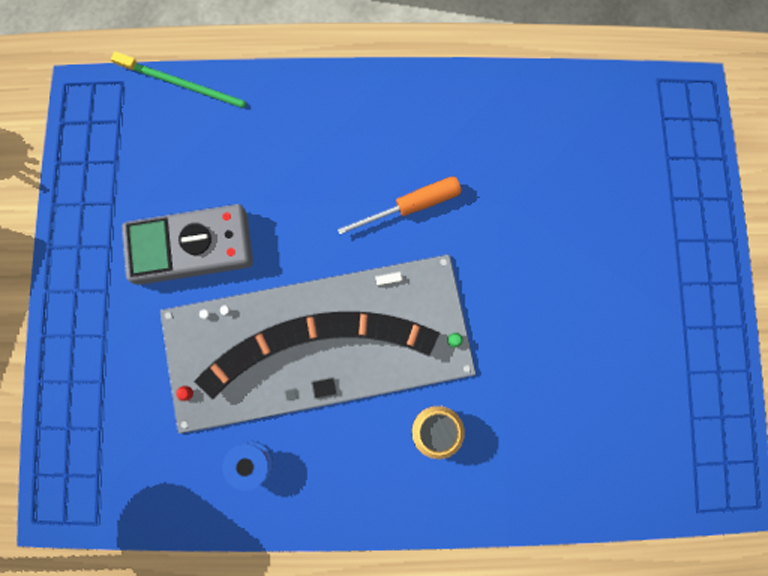

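The top picture shows the green lamp at (455,340) next to the right (-y) ridge, pad1 at (414,335), and the red lamp at (184,393) next to pad5 at (220,373). Next I fit the panel pose.

```bash
cat > h.py <<'E'
import numpy as np, cv2
from scipy.optimize import least_squares
A=np.radians(np.arange(-2,3)*60/220*180/np.pi)
PADS=np.c_[-204+220*np.cos(A),220*np.sin(A),np.full(5,31.5)]
def world(p,X):
    c,s=np.cos(p[2]),np.sin(p[2]); X=np.atleast_2d(X)
    return np.c_[p[0]+c*X[:,0]-s*X[:,1],p[1]+s*X[:,0]+c*X[:,1],X[:,2]+2]
def proj(c,W):
    return cv2.projectPoints(W,cv2.Rodrigues(np.array(c["R"]))[0],np.array(c["t"],float),np.array(c["mtx"]),np.array(c["D"],float))[0][:,0]
E
python3 - <<'E'
from h import *
from bench import eyes,r
np.set_printoptions(precision=2,suppress=True)
c=eyes.get_calibration("top")
X=np.r_[PADS,[[75,180,8],[75,-180,8],[-75,-180,8],[-75,180,8]]]
px=np.array([(414,335),(363,324),(311,327),(263,344),(220,373),(162,311),(449,256),(475,375),(181,433)])/1.5
f=lambda p:(proj(c,world(p,X))-px).ravel()
s=least_squares(f,[450,50,0.1]); p=s.x
print(p[:2],np.degrees(p[2]));print(s.fun.reshape(-1,2))
W=world(p,PADS);print(W)
sc=eyes.get_calibration("scene"); im=cv2.imread("pics/scene_raw.png"); im=cv2.resize(im,None,fx=1.5,fy=1.5)
for u in proj(sc,world(p,X)): cv2.circle(im,tuple(int(v) for v in u*1.5),2,(255,0,255),-1)
cv2.imwrite("pics/scene_o.png",im)
np.save("p.npy",p)
s=r.sense();print(s["tool_pos"],s["tcp_rot"])
from scipy.spatial.transform import Rotation as R
Rt=R.from_euler("xyz",s["tcp_rot"],degrees=True).as_matrix()
print(Rt.T@(W[0]+[0,0,60]-s["tool_pos"]))
E
```

```text
[516.72  96.9 ] 10.423037592137739
[[ 0.07  0.27]
 [ 0.46  0.33]
 [ 0.78  0.31]
 [ 0.04  0.09]
 [-0.18  0.33]
 [-1.46 -0.76]
 [ 0.92 -1.49]
 [ 1.34 -0.11]
 [-2.03  0.7 ]]
[[521.71 -18.23  33.5 ]
 [535.18  40.05  33.5 ]
 [532.46  99.8   33.5 ]
 [513.74 156.61  33.5 ]
 [480.41 206.28  33.5 ]]
[134.18 584.3  230.35] [-179.9    -0.01  167.06]
[-512.62 -500.22  137.62]
```

View pics/scene_o.png

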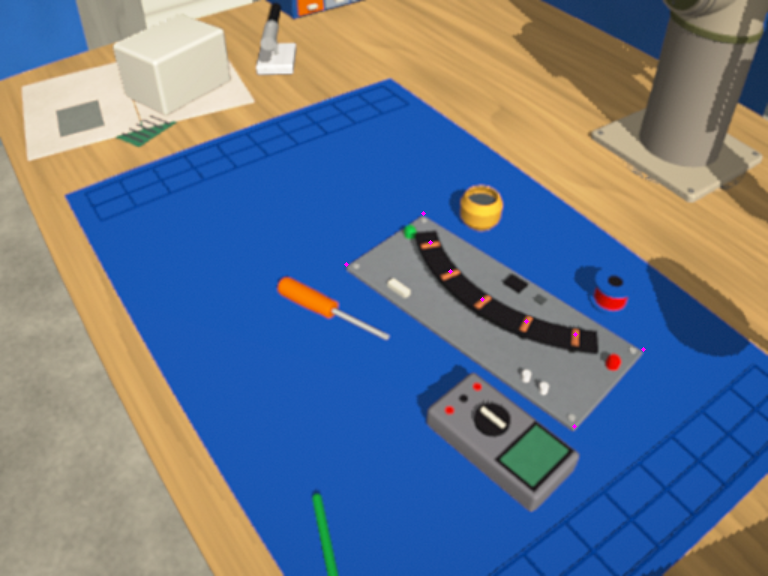

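The overlay agrees within 1–2 mm. I move above pad1 with the fingers closing.

Call:
play_rows([
  [[-0.042,-0.041,0.005],[0,0,0],1],
  [[-0.042,-0.041,0.005],[0,0,0],1],
  [[-0.042,-0.041,0.005],[0,0,0],1],
  [[-0.042,-0.041,0.005],[0,0,0],1],
  [[-0.042,-0.041,0.005],[0,0,0],1],
  [[-0.042,-0.041,0.005],[0,0,0],1],
  [[-0.042,-0.041,0.005],[0,0,0],1],
  [[-0.042,-0.041,0.005],[0,0,0],1],
], force=20)

```text
time: 1.1
tool_pos: [392.2, 179.7, 186.3]
tcp_rot: [-179.7, -0.0, 167.5]
ft_force: [0.1, 1.2, -0.6]
finger_gap: -0.0
```

Call:
play_rows([
  [[-0.034,-0.033,0.012],[0,0,0],1],
  [[-0.034,-0.033,0.012],[0,0,0],1],
  [[-0.034,-0.033,0.012],[0,0,0],1],
  [[-0.034,-0.033,0.012],[0,0,0],1],
  [[-0.033,-0.031,0.012],[0,0,0],1],
  [[0,0,0.01],[0,0,-0.134],1],
  [[0,0,0.01],[0,0,-0.134],1],
  [[0,0,0.0],[0,0,-0.134],1],
])

```text
time: 2.1
tool_pos: [524.2, -28.8, 101.1]
tcp_rot: [-179.8, -0.4, -169.3]
ft_force: [-0.1, -0.0, -0.1]
finger_gap: -0.1
```

```bash
cat > st.py <<'E'
from h import *
from bench import eyes,r
from scipy.spatial.transform import Rotation as R
np.set_printoptions(precision=2,suppress=True)
p=np.load("p.npy")
def pt(s,z=31.5):  # arc point at arc length s(mm) from middle, world
    a=s/220; return world(p,[-204+220*np.cos(a),220*np.sin(a),z])[0]
def st():
    s=r.sense(); Rt=R.from_euler("xyz",s["tcp_rot"],degrees=True).as_matrix(); print(s["time"],s["tool_pos"],s["tcp_rot"],s["ft_force"],s["joint_pos"][5]); return s,Rt
E
python3 - <<'E'
from st import *
s,Rt=st()
print("to pad1 +20:",Rt.T@(pt(-120)+[0,0,20]-s["tool_pos"]))
im=eyes.snapshot("wrist")[:,:,::-1]; c=eyes.get_calibration("wrist"); T=np.array(c["T_tool_cam"])
c["R"]=(Rt@T[:3,:3]).T; c["t"]=-c["R"]@(Rt@T[:3,3]+s["tool_pos"])
im=cv2.resize(im,None,fx=1.5,fy=1.5)
for u in proj(c,np.array([pt(v) for v in (-120,-60,0,60)])): print(u*1.5);cv2.circle(im,tuple(int(v) for v in np.clip(u*1.5,-9,2000)),2,(255,0,255),-1)
cv2.imwrite("pics/w1.png",im)
E
```

```text
2.1 [524.16 -28.76 101.15] [-179.85   -0.37 -169.25] [-0.13 -0.02 -0.07] -109.2192721439688
to pad1 +20: [ 0.13 10.92 47.62]
[404.44 301.51]
[500.35 342.02]
[601.53 355.48]
[705.03 342.7 ]
```

View pics/w1.png

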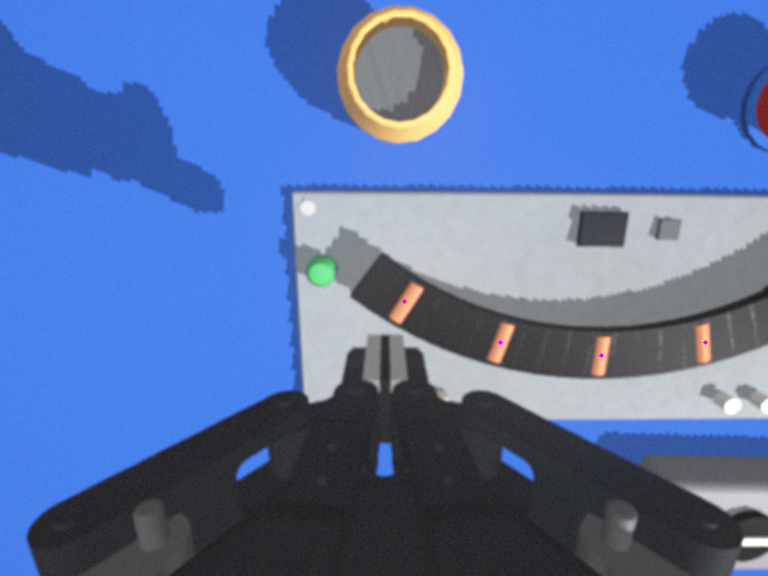

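The wrist view confirms the fit: the predicted pad centres (404,301), (500,342), (601,355) and (705,343) fall on the ridges. Now I descend over pad1.

Call:
play_rows([
  [[0,0.011,0.015],[0,0,0],1],
  [[0,0,0.015],[0,0,0],1],
  [[0,0,0.015],[0,0,0],1],
  [[0,0,0.01],[0,0,0],1],
  [[0,0,0],[0,0,0],1],
  [[0,0,0],[0,0,0],1],
])

```text
time: 2.9
tool_pos: [520.4, -16.8, 41.1]
tcp_rot: [-179.9, -0.5, -169.3]
ft_force: [-1.1, -0.1, -0.4]
finger_gap: -0.3
```

```bash
python3 - <<'E'
from st import *
s,Rt=st()
print("to pad1:",Rt.T@(pt(-120)-s["tool_pos"]))
E
```

```text
2.9 [520.36 -16.79  41.08] [-179.89   -0.49 -169.27] [-1.15 -0.05 -0.4 ] -107.93106891350602
to pad1: [-1.13 -1.66  7.58]
```

Call:
play_rows([
  [[-0.001,-0.002,0.004],[0,0.008,0],1],
  [[0,0,0.003],[0,0,0],1],
  [[0,0,0.002],[0,0,0],1],
  [[0,0,0.002],[0,0,0],1],
  [[0,0,0],[0,0,0],1],
  [[0,0,0],[0,0,0],1],
])

```text
time: 3.65
tool_pos: [523.1, -19.1, 31.2]
tcp_rot: [-179.8, -0.8, -169.3]
ft_force: [-1.1, 0.7, 2.4]
finger_gap: -0.0
```

```bash
python3 - <<'E'
from st import *
s,Rt=st()
print("to pad1:",Rt.T@(pt(-120)-s["tool_pos"]))
print([r.sense()["ft_force"] for _ in range(1)])
E
```

```text
3.65 [523.06 -19.07  31.24] [-179.84   -0.83 -169.29] [-1.08  0.66  2.43] -107.93593058989352
to pad1: [ 1.21  1.07 -2.25]
[array([-1.08,  0.66,  2.43])]
```

```bash
cat > pl.py <<'E'
from st import *
def go(s1,zt,n=8,tilt=False):
    s,Rt=st(); q=s["tool_pos"]
    l=world([0,0,-p[2]],[[q[0]-p[0],q[1]-p[1],0]])[0]
    s0=220*np.arctan2(l[1],l[0]+204); print("arc pos",s0,"radial err",np.hypot(l[1],l[0]+204)-220,"depth",33.5-q[2])
    W=np.array([q]+[[*pt(v)[:2],z] for v,z in zip(np.linspace(s0,s1,n+1)[1:],q[2]+(zt-q[2])*np.arange(1,n+1)/n)])
    print(np.round(np.diff(W,axis=0)@Rt,1).tolist())
    d=R.from_matrix(Rt.T@R.from_euler("xyz",[180,0,s["tcp_rot"][2]],degrees=True).as_matrix()).as_rotvec(); print("level",d.round(4))
E
python3 -c "
from pl import *
go(-80,29.5)"
```

```text
3.65 [523.06 -19.07  31.24] [-179.84   -0.83 -169.29] [-1.08  0.66  2.43] -107.93593058989352
arc pos -120.30268876464963 radial err 1.5630996518232791 depth 2.2611768852077
[[-1.3, 5.1, 0.2], [-2.5, 4.4, 0.2], [-2.4, 4.4, 0.2], [-2.3, 4.5, 0.2], [-2.2, 4.5, 0.2], [-2.1, 4.6, 0.2], [-2.0, 4.6, 0.2], [-1.9, 4.7, 0.2]]
level [-0.   -0.01  0.  ]
```

Call:
play_rows([
  [[0,0,0.0015],[0,-0.014,0],1],
  [[-0.0013,0.005,0.0002],[0,0,0],1],
  [[-0.0025,0.0044,0.0002],[0,0,0],1],
  [[-0.0024,0.0044,0.0002],[0,0,0],1],
  [[-0.0023,0.0045,0.0],[0,0,0],1],
])

```text
time: 4.28
tool_pos: [529.1, 1.0, 29.7]
tcp_rot: [-179.8, 0.1, -169.3]
ft_force: [-0.7, -0.8, 2.8]
finger_gap: 0.0
```

```bash
python3 -c "
from pl import *
go(-60,29.5,8)"
```

```text
4.275 [529.09   0.98  29.75] [-179.76    0.13 -169.32] [-0.69 -0.77  2.76] -105.89816692553394
arc pos -99.48732423624946 radial err 1.028249278831879 depth 3.7544908215723964
[[-1.2, 4.9, 0.0], [-2.0, 4.5, 0.0], [-1.9, 4.5, 0.0], [-1.8, 4.6, 0.0], [-1.7, 4.6, 0.0], [-1.6, 4.7, 0.0], [-1.5, 4.7, 0.0], [-1.4, 4.7, 0.0]]
level [-0.  0. -0.]
```

Tracking is good, with the force near 2.8 N. I continue.

Call:
play_rows([
  [[-0.0012,0.0049,0.0001],[0,0,0],1],
  [[-0.002,0.0045,0],[0,0,0],1],
  [[-0.0019,0.0045,0],[0,0,0],1],
  [[-0.0018,0.0046,0],[0,0,0],1],
  [[-0.0017,0.0046,0],[0,0,0],1],
  [[-0.0016,0.0047,0],[0,0,0],1],
  [[-0.0015,0.0047,0],[0,0,0],1],
  [[-0.0014,0.0047,0],[0,0,0],1],
])

```text
time: 5.28
tool_pos: [535.9, 42.4, 29.7]
tcp_rot: [-179.7, 0.1, -169.3]
ft_force: [0.1, -2.8, 3.1]
finger_gap: -0.2
```

```bash
python3 -c "
from pl import *
go(-20,29.5,8)"
```

```text
5.275 [535.86  42.36  29.69] [-179.7     0.14 -169.3 ] [ 0.09 -2.75  3.1 ] -101.34070289995967
arc pos -57.63809503961474 radial err 0.48092703995723696 depth 3.808260315498007
[[-0.7, 4.7, 0.0], [-1.1, 4.6, 0.0], [-1.0, 4.6, 0.0], [-0.9, 4.6, 0.0], [-0.8, 4.6, 0.0], [-0.7, 4.7, 0.0], [-0.6, 4.7, 0.0], [-0.5, 4.7, 0.0]]
level [-0.01  0.   -0.  ]
```

Call:
play_rows([
  [[-0.0007,0.0047,0.0001],[0,0,0],1],
  [[-0.0011,0.0046,0],[0,0,0],1],
  [[-0.001,0.0046,0],[0,0,0],1],
  [[-0.0009,0.0046,0],[0,0,0],1],
  [[-0.0008,0.0046,0],[0,0,0],1],
  [[-0.0007,0.0047,0],[0,0,0],1],
  [[-0.0006,0.0047,0],[0,0,0],1],
  [[-0.0005,0.0047,0],[0,0,0],1],
])

```text
time: 6.28
tool_pos: [535.0, 83.2, 29.3]
tcp_rot: [-179.7, 0.1, -169.3]
ft_force: [-0.1, -2.1, 2.5]
finger_gap: -0.1
```

```bash
python3 -c "
from pl import *
go(20,29.5,8)"
```

```text
6.275 [534.99  83.24  29.27] [-179.74    0.14 -169.29] [-0.08 -2.1   2.48] -97.01093467594575
arc pos -16.74899339388556 radial err 0.129932353227332 depth 4.225605764202463
[[-0.2, 4.6, -0.0], [-0.2, 4.6, -0.0], [-0.1, 4.6, -0.0], [-0.0, 4.6, -0.0], [0.1, 4.6, -0.0], [0.2, 4.6, -0.0], [0.3, 4.6, -0.0], [0.3, 4.6, -0.1]]
level [-0.  0. -0.]
```

Call:
play_rows([
  [[-0.0002,0.0046,0],[0,0,0],1],
  [[-0.0002,0.0046,0],[0,0,0],1],
  [[-0.0001,0.0046,0],[0,0,0],1],
  [[0,0.0046,0],[0,0,0],1],
  [[0.0001,0.0046,0],[0,0,0],1],
  [[0.0002,0.0046,0],[0,0,0],1],
  [[0.0003,0.0046,0],[0,0,0],1],
  [[0.0003,0.0046,0],[0,0,0],1],
])

```text
time: 7.28
tool_pos: [527.5, 121.4, 29.3]
tcp_rot: [-179.7, 0.2, -169.3]
ft_force: [0.8, -2.3, 1.7]
finger_gap: 0.1
```

```bash
python3 -c "
from pl import *
go(60,29.5,8)"
```

```text
7.275 [527.55 121.44  29.25] [-179.69    0.17 -169.29] [ 0.79 -2.27  1.66] -92.82716270436592
arc pos 22.191741714699507 radial err 0.2081814396497066 depth 4.248532509925546
[[0.7, 4.7, -0.1], [0.6, 4.7, -0.1], [0.7, 4.7, -0.1], [0.8, 4.7, -0.1], [0.9, 4.6, -0.1], [1.0, 4.6, -0.1], [1.1, 4.6, -0.1], [1.2, 4.6, -0.1]]
level [-0.01  0.   -0.  ]
```

Call:
play_rows([
  [[0.0007,0.0047,0.0002],[0,0,0],1],
  [[0.0006,0.0047,0.0001],[0,0,0],1],
  [[0.0007,0.0047,0],[0,0,0],1],
  [[0.0008,0.0047,0],[0,0,0],1],
  [[0.0009,0.0046,0],[0,0,0],1],
  [[0.001,0.0046,0],[0,0,0],1],
  [[0.0011,0.0046,0],[0,0,0],1],
  [[0.0012,0.0046,0],[0,0,0],1],
])

```text
time: 8.28
tool_pos: [513.5, 158.8, 29.2]
tcp_rot: [-179.6, 0.2, -169.3]
ft_force: [0.9, -2.6, 4.0]
finger_gap: -0.2
```

```bash
python3 -c "
from pl import *
go(98,29.3,8)"
```

```text
8.275 [513.54 158.76  29.19] [-179.64    0.25 -169.3 ] [ 0.92 -2.62  3.97] -88.56630253240765
arc pos 62.01454449510469 radial err 0.7780348973739137 depth 4.309908274941694
[[2.0, 4.1, -0.0], [1.4, 4.3, -0.0], [1.4, 4.3, -0.0], [1.5, 4.2, -0.0], [1.6, 4.2, -0.0], [1.7, 4.2, -0.0], [1.8, 4.1, -0.0], [1.9, 4.1, -0.0]]
level [-0.01  0.   -0.  ]
```

Call:
play_rows([
  [[0.002,0.0041,0],[0,0,0],1],
  [[0.0014,0.0043,0],[0,0,0],1],
  [[0.0014,0.0043,0],[0,0,0],1],
  [[0.0015,0.0042,0],[0,0,0],1],
  [[0.0016,0.0042,0],[0,0,0],1],
  [[0.0017,0.0042,0],[0,0,0],1],
  [[0.0018,0.0041,0],[0,0,0],1],
  [[0.0019,0.0041,0],[0,0,0],1],
])

```text
time: 9.28
tool_pos: [492.5, 191.8, 28.7]
tcp_rot: [-179.7, 0.2, -169.3]
ft_force: [1.2, -2.0, 3.7]
finger_gap: 0.1
```

```bash
python3 -c "
from pl import *
go(120,29.3,5)"
```

```text
9.275 [492.5  191.8   28.69] [-179.68    0.22 -169.29] [ 1.2  -2.01  3.75] -84.59351411186681
arc pos 101.14278197591332 radial err 0.21413343944524854 depth 4.809453570748989
[[1.9, 3.3, -0.1], [1.7, 3.3, -0.1], [1.8, 3.3, -0.1], [1.9, 3.3, -0.1], [1.9, 3.2, -0.1]]
level [-0.01  0.   -0.  ]
```

Call:
play_rows([
  [[0.0019,0.0033,0],[0,0,0],1],
  [[0.0017,0.0033,0],[0,0,0],1],
  [[0.0018,0.0033,0],[0,0,0],1],
  [[0.0019,0.0033,0],[0,0,0],1],
  [[0.0016,0.0027,0],[0,0,0],1],
  [[0,0,0],[0,0,0],1],
  [[0,0,0],[0,0,0],1],
])

```text
time: 10.15
tool_pos: [480.5, 206.9, 29.1]
tcp_rot: [-179.7, 0.3, -169.3]
ft_force: [2.2, -2.6, 2.9]
finger_gap: 0.1
```

```bash
python3 -c "
from pl import *
go(120,29.3,1)
cv2.imwrite('pics/w2.png',eyes.snapshot('wrist')[:,:,::-1])
go(120,29.3,1)"
```

```text
10.15 [480.48 206.88  29.08] [-179.66    0.29 -169.27] [ 2.16 -2.57  2.93] -82.6125037960549
arc pos 120.40445354167477 radial err 0.45646494390135217 depth 4.422149244474692
[[0.2, -0.6, -0.2]]
level [-0.01  0.01 -0.  ]
10.2 [480.5  206.85  29.06] [-179.66    0.29 -169.27] [ 2.29 -0.68  4.59] -82.61360899635596
arc pos 120.36732049187721 radial err 0.4484091642879662 depth 4.435352545928602
[[0.2, -0.5, -0.2]]
level [-0.01  0.01 -0.  ]
```

View pics/w2.png

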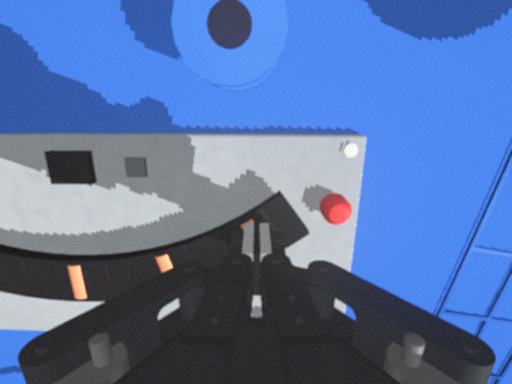

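```bash
python3 - <<'E'
from st import *
s,Rt=st()
c=eyes.get_calibration("wrist"); T=np.array(c["T_tool_cam"])
c["R"]=(Rt@T[:3,:3]).T; c["t"]=-c["R"]@(Rt@T[:3,3]+s["tool_pos"])
a=120/220
e=np.array([world(p,[-204+q*np.cos(a),220*0+q*np.sin(a),31.5-4.4])[0] for q in (208,220,232)])
print(proj(c,np.r_[e,[s["tool_pos"]]]))
im=cv2.imread("pics/w2.png")[190:280,200:320]; im=cv2.resize(im,None,fx=6,fy=6,interpolation=cv2.INTER_CUBIC)
for u in proj(c,e): cv2.circle(im,tuple(int(v) for v in (u-[200,190])*6),3,(255,0,255),-1)
cv2.imwrite("pics/w3.png",im)
E
```

```text
10.2 [480.5  206.85  29.06] [-179.66    0.29 -169.27] [ 2.29 -0.68  4.59] -82.61360899635596
[[244.47 221.87]
 [255.28 238.22]
 [265.69 253.95]
 [256.22 238.5 ]]
```

View pics/w3.png

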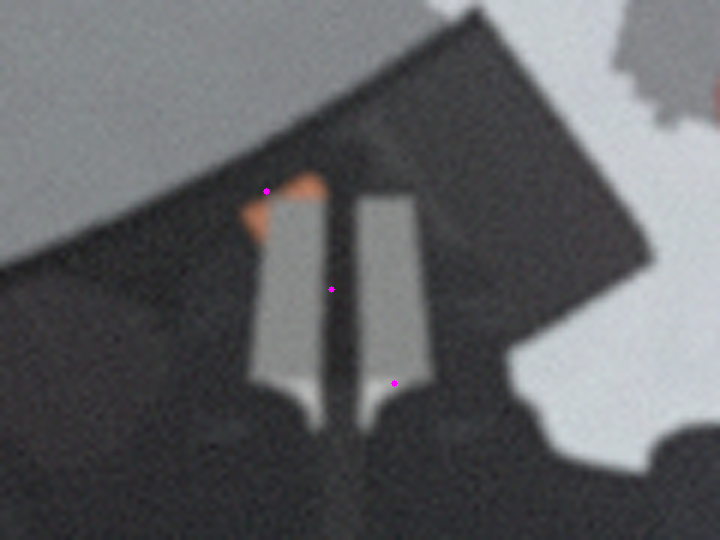

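The enlarged view shows the fingertips sitting across pad5's ridge, its copper end showing at the left finger. I hand it in.

```bash
python3 -c "
from bench import r
print(r.hand_in()); s=r.sense(); print(s['time'],s['tool_pos'],s['ft_force'])"
```

```text
the job is handed in; nothing more can be done
None
the job is handed in; nothing more can be done
```

I drew the closed fingertips in one unbroken stroke from the ridge next to the green lamp (pad1) to the ridge next to the red lamp (pad5). I handed the job in at about 10.2 s with the fingers still resting on pad5; the interface reported no verdict.

- **Stroke:** at every check the fingertips were 2.3 to 4.8 mm below the resting ridge-crest height. The upward force read 1.7 to 4.6 N, the lowest between ridges, so I pressed a few tenths of a millimetre deeper after that.
- **Final position:** the last wrist close-up shows the fingertips across pad5's ridge, about 0.5 mm from its estimated centre. They were about 4.4 mm down with 3 to 4.6 N. The enlarged view puts the ridge within about 2 mm of my panel fit.
- **Not checked:** I did not compare the spool, tin, screwdriver and meter with their starting places afterwards. The path stayed clear of them and the lamps, and no unusual force showed. Contact on each separate ridge was judged from height and force, because it cannot be measured directly.

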